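Tidy the tool trolley: sort sockets from spanner, rack the scraper

TASK

Tidy up after the job: lay the spanner flat in the long narrow tray and put both deep sockets in the square bin (one socket was left in that tray by mistake, the other stands in front of the scraper holder), and put the gasket scraper away by sliding its blade into the slot of the grey holder until the handle's shoulder meets the block. Leave the spray can, the grease jar and the roll of tape where they are.

Things in the scene. Friction and masses are not known exactly. Their poses are not given: they have to be found in the camera images.
- tray: long narrow open aluminium tray, fixed: 118 (x) x 198 (y) x 40 mm high, walls and floor 4 mm, inside 110 x 190 mm. Origin at the centre of its underside, z up, long side along y
- bin: square open aluminium bin, fixed: 140 x 140 x 45 mm high, walls and floor 4 mm. Origin at the centre of its underside, z up
- holder: grey plastic scraper holder block, fixed: 100 (x) x 80 (y) x 52 mm high, with a level slot in its front (-x) face: 60 mm wide (y), 9 mm high (30 to 39 mm above the mat), 88 mm deep towards +x. Above the slot is a 13 mm roof. Origin at the centre of the underside; two thin red stripes run along x on its top
- slot_mouth (a point): point on the holder's front face, in the middle of the slot's lower edge (30 mm above the mat); x points into the slot, z up. The scraper's origin arrives here when it is home
- scraper: gasket scraper lying flat on the mat: wooden handle 90 mm long, 24 wide, 20 high (x from -90 to 0), and a thin flat steel blade 80 mm long (x from 0 to 80), 50 wide, 3 mm thick, flush with the handle's underside. Origin at the shoulder where blade meets handle, on the underside; x towards the blade's tip, z up. Centre of mass about 12 mm forward of the origin; 140 g
- spanner: steel combination spanner 165 mm long, 9 mm thick, lying flat on the mat; shank 13 mm wide, ring end (27 mm wide) at -x, open jaw (28 mm wide) at +x. Origin at mid-length on the underside; x along the spanner, z up
- socket_a: deep steel socket, a plain round cylinder 28 mm in diameter and 75 mm long, standing upright on the mat in front of the holder's slot. Origin at the centre of its foot, z along its axis
- socket_a_mid (a point): middle of the axis of socket_a (z along its axis)
- socket_b: deep steel socket of the same size (28 mm diameter, 75 mm long), lying on its side in the tray. Origin 14 mm below its axis at mid-length as it first lies; x along its axis
- socket_b_mid (a point): middle of the axis of socket_b (x along its axis)
- tape: roll of masking tape lying flat on the mat: ring of 68 mm outer and 44 mm inner diameter, 25 mm high; bystander. Origin at the centre of its underside
- can: spray can with blue label, 52 mm in diameter, 160 mm tall, standing on the mat; bystander. Origin at the centre of its foot
- tub: small grease jar with black cap and white label, 52 mm in diameter, 85 mm tall, standing on the mat; bystander. Origin at the centre of its foot
There are look-alikes about, which are no part of the job. There is more than one size of the spanner; the job needs the middle-sized.

How it is judged (in metres and radians):
At the end, for the whole second after the job is handed in: Spanner in the tray: middle within 55 mm across, 60 mm along of its centre, tilt under 0.25 rad. Socket middles inside the bin, under 55 mm high. Scraper in the slot: shoulder within 8 mm of the mouth in depth and sideways, -4 to 10 mm in height, within 0.15 rad. All four at rest (x of spanner in the frame of tray between -0.055 and 0.055 m and y of spanner in the frame of tray between -0.06 and 0.06 m and z of spanner in the frame of tray between -0.002 and 0.03 m and angle between the z axis of spanner and the z axis of tray, either way round below 0.25 rad and x of socket_a_mid in the frame of bin between -0.066 and 0.066 m and y of socket_a_mid in the frame of bin between -0.066 and 0.066 m and z of socket_a_mid in the frame of bin between -0.002 and 0.055 m and x of socket_b_mid in the frame of bin between -0.066 and 0.066 m and y of socket_b_mid in the frame of bin between -0.066 and 0.066 m and z of socket_b_mid in the frame of bin between -0.002 and 0.055 m and x of scraper in the frame of slot_mouth above -0.008 m and y of scraper in the frame of slot_mouth between -0.008 and 0.008 m and z of scraper in the frame of slot_mouth between -0.004 and 0.01 m and angle between the x axis of scraper and the x axis of holder, either way round below 0.15 rad and linear speed of each of spanner, socket_a, socket_b, scraper below 0.02 m/s); the robot touches nothing.
It fails at once if the spray can is shifted by more than 30 mm or knocked over (distance of can from where it was at the start of the episode above 0.03 m or angle between can's own z axis and vertical above 0.5 rad).
It fails at once if the grease jar is shifted by more than 30 mm or knocked over (distance of tub from where it was at the start of the episode above 0.03 m or angle between tub's own z axis and vertical above 0.5 rad).
It fails at once if the tape roll is shifted by more than 30 mm or knocked over (distance of tape from where it was at the start of the episode above 0.03 m or angle between tape's own z axis and vertical above 0.5 rad).
It also fails if it takes over 72 s, if anything falls off the work surface, if the arm or the gripper's body presses on something with over 40 N, if the wrist force passes 120 N, or if a joint passes its speed limit or range.

ROBOT

A 6-joint arm with a two-finger parallel gripper is mounted at the origin on the work surface. World frame = base frame: x ahead of the robot, y to its left, z up, the work surface at z = 0. Lengths are in m, angles in degrees, forces in N, time in s.
With the tool pointing down it reaches from about 0.3 to 0.75 m from the base axis. Payload 8.5 kg.
Tool frame: the origin (TCP) lies midway between the tips of the shut fingers; the grasp point (between the pads) lies grasp_offset behind it (grasp_offset is the distance from the TCP to the grasp point, in m); z points along the fingers, y is the line along which they close (so a half turn about z gives the same grasp; the last joint's range is limited). The gripper opens to 85 mm and grips with 20 to 120 N. Pads are 22 mm wide; open, the fingers measure 114 mm over their backs; the gripper's body (76 mm by 85 mm) begins 54 mm behind the grasp point. The pads swing forward as they close: fully open they stand 13 mm farther back than shut.
Start: joints at [-12.336, 21.807, 74.336, -0, 83.858, -12.336], TCP at [0.55, 0, 0.231] pointing down, gripper open.
Joint ranges: [-178.18, 178.18], [-50.72, 133.34], [12.68, 142.11], [-81.47, 261.47], [9.98, 163.14], [-165.26, 165.26]. Speed limits (degrees/s): [136.94, 136.94, 180, 180, 180, 180].

INTERFACE

Orientations are given as a 3x3 rotation matrix whose columns are the frame's x, y, z axes.
In Python, from rig import observe, get_image, camera_params, close_job, grasp_offset gives the robot as it stands.
- The arm moves only by the shell command python3 -m handwheel 'ROWS' [OPENING] [FORCE]. ROWS is JSON, a list of rows, each a list of 2 entries, a list of its own where there are three numbers: the shift along the tool's x, y, z as a fraction of full scale, then the turn, a rotation vector about the tool's x, y, z as a fraction of full scale. In form: [[[dx, dy, dz], [ax, ay, az]], ...]. A call has 1 to 10 rows; each row is the pose to reach, as a shift and turn from the pose commanded when the call began, along the tool's axes at that moment, turning the shorter way round; what a row does not reach only later rows make up. Full scale, the value 1, is 0.5 m for a shift and pi rad for a turn. A row lasts 1/10 s, in which the tool goes at most 50 mm and 8.59 degrees, less where a joint would pass 70% of its speed; a pose out of reach is approached as far as the arm can. A call with a number of a shift or a turn outside -1 to 1 is refused whole. A call with a gripper value outside its range is refused whole. OPENING is the opening, from 0 (shut) to 1 (fully open), set as the call begins (- or left out, the last holds). The fingers move at their own pace and stop on an object; FORCE is the grip in N (left out, the last holds). Time passes only in rows, so rows that repeat a pose let the fingers close. It gives the time, the measured TCP pose, the force, the opening and the grip force at its end, in the units of the state.
- observe(): the state, without advancing time (a new reading comes with each control period).
- get_image(name): name is "scene" or "side" or "wrist"; returns (picture, depth): 480x640x3 uint8, red, green, blue; 480x640 float32, m along the optical axis (not along the pixel's ray), 0 where there is no reading.
- camera_params(name): a dict with "K" (3x3 intrinsics, pixels), "R" (3x3) and "t" (3): a world point X has camera coordinates R X + t. Camera axes: x right, y down, z forward; pixel columns grow to the right and rows downward; lengths in m; the calibration is good to about 2 mm. A picture is of the moment at which its call begins: read the wrist's pose just before it. camera_params takes no time and is no camera call; for the wrist camera it gives the pose at the moment of the call.
- close_job(): hands the job in; it is judged then, once.
The state is a dict: "time_s": time; "q": joint angles; "qvel": joint speeds; "joint_efforts": joint torques, N m; "position": TCP position; "tool_rot": TCP orientation; "ft_force": force on the tool from outside, world axes, zero at the start; "wrist_torque": the same for the moment, N m; "grip_width": finger opening in m; "gripper_force": force on a finger pad.
Only numpy, scipy, OpenCV 4.12 (cv2) and the standard library are available. Lean on these libraries where they do the work, as an engineer would, in place of code of your own. Each camera call takes 0.05 s, during which the arm holds its last target. There are 200 camera calls.

## Working session

There is one attempt and no reset: what is moved stays moved. The work goes in short steps, Python scripts to look and compute and a shell command to move; the robot and the scene stay as the last step left them, time stands still between calls to the robot, and variables do not carry over. Pictures are saved under pics/ and viewed, at most 13 in all, crops included, and the job is handed in when it is done.

```bash
ls; mkdir -p pics
python3 - <<'E'
from rig import *
import cv2,numpy as np
s=observe();print(s,grasp_offset)
for n in("scene","side"):
    im,d=get_image(n);cv2.imwrite(f"pics/{n}0.png",im[:,:,::-1]);np.savez(f"pics/{n}0.npz",im=im,d=d,**camera_params(n))
    p=camera_params(n);print(n,p["K"].tolist(),(-p["R"].T@p["t"]).tolist(),p["R"].round(3).tolist(),(d>0).mean())
E
```

```text
pics
{'time_s': 0.0, 'q': array([-1.23347598e+01,  2.18409610e+01,  7.43861464e+01,  6.84693492e-04,
        8.38586270e+01, -1.23365820e+01]), 'qvel': array([ 0.01663755, -0.01688455,  0.00250919, -0.05989378, -0.01828555,
        0.0167029 ]), 'joint_efforts': array([-1.00240642e-03, -4.48466885e+01, -2.31285810e+01, -2.87182611e-04,
        4.73836102e-03,  1.77242771e-05]), 'position': array([5.49696194e-01, 7.70362504e-05, 2.30703860e-01]), 'tool_rot': array([[-3.02748676e-05,  9.99998935e-01, -1.45926736e-03],
       [ 9.99999945e-01,  3.07582979e-05,  3.31261572e-04],
       [ 3.31306104e-04, -1.45925725e-03, -9.99998880e-01]]), 'ft_force': array([ 0.04725135,  0.9764383 , -0.20294092]), 'wrist_torque': array([ 0.00957812,  0.01312767, -0.05274056]), 'gripper_force': 0.0, 'grip_width': 0.08554838581066002} 0.0187
scene [[515.8935115239751, 0.0, 321.41722343089225], [0.0, 515.8935115239751, 227.47245682344814], [0.0, 0.0, 1.0]] [1.0511225156371995, 0.708987681810716, 0.7668819800511133] [[-0.796, 0.605, 0.011], [0.337, 0.459, -0.822], [-0.502, -0.651, -0.569]] 0.9921321614583334
side [[468.5494499466283, 0.0, 314.5334221513421], [0.0, 468.5494499466283, 238.7894142299713], [0.0, 0.0, 1.0]] [0.17995706165404504, -0.7766851205752103, 0.7710153987585597] [[0.936, -0.351, -0.022], [-0.255, -0.634, -0.73], [0.243, 0.689, -0.683]] 0.996025390625
```

View pics/scene0.png

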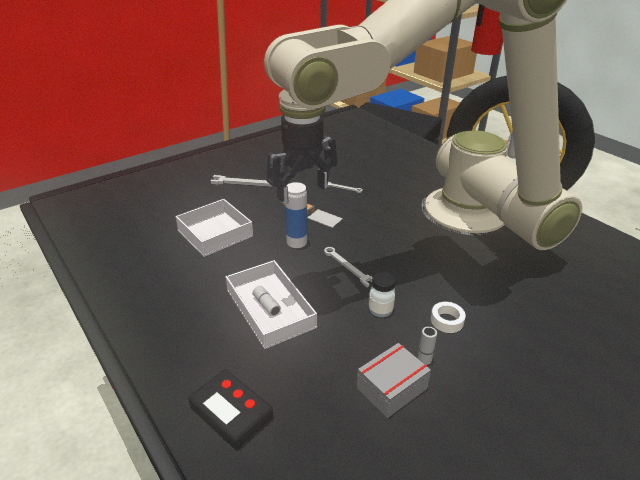

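View pics/side0.png

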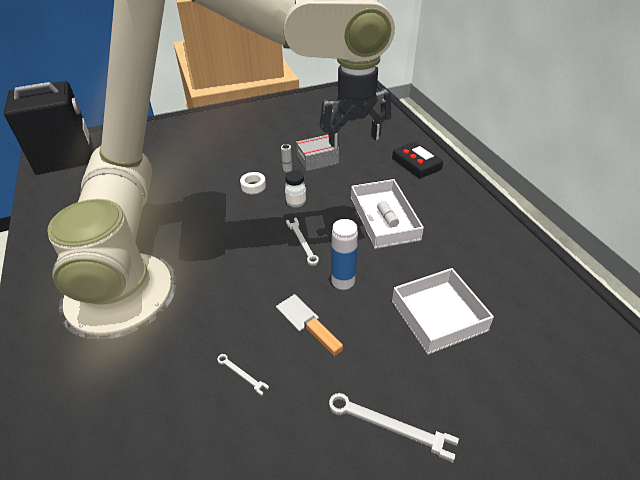

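The scene image shows the bin (213,227), tray (271,302) with a socket lying inside it, holder (394,378), a standing socket (428,345), tape, jar, can, and the scraper behind the can. In the side image the spanners are at (302,242), (243,373) and (395,425), and the scraper is at (310,323).

```bash
cat > h.py <<'E'
import numpy as np,cv2
from rig import *
def cloud(n):
    f=np.load(n) ; d=f["d"].astype(float);v,u=np.mgrid[:480,:640]
    P=np.stack([u,v,np.ones_like(u)],-1)@np.linalg.inv(f["K"]).T*d[...,None]
    return f["im"],(P-f["t"])@f["R"],d>0
def ray(f,mask,z):
    v,u=np.nonzero(mask);r=np.stack([u,v,np.ones_like(u)],-1)@np.linalg.inv(f["K"]).T@f["R"]
    c=-f["R"].T@f["t"];return (c+r*((z-c[2])/r[:,2])[:,None])[:,:2]
def rect(p):
    (c,s,a)=cv2.minAreaRect((p*1000).astype(np.float32));return np.round(c,1),np.round(s,1),round(a,1)
E
python3 - <<'E'
from h import *
fs={n:np.load(f"pics/{n}0.npz") for n in("scene","side")}
def comp(n,m,seed):
    k,l=cv2.connectedComponents(m.astype(np.uint8));x=l[seed[1],seed[0]];
    if x==0:
        w=l[seed[1]-4:seed[1]+5,seed[0]-4:seed[0]+5];w=w[w>0];x=np.bincount(w).argmax() if len(w) else -1
    return l==x
S=fs["side"]["im"].astype(int);C=fs["scene"]["im"].astype(int)
for name,n,seed,z in[("small","side",(243,373),.006),("large","side",(395,420),.012),("mid","side",(302,242),.009),("mid","scene",(348,265),.009),("blade","side",(297,312),.003)]:
    im=fs[n]["im"].astype(int);m=(im.min(-1)>105)
    q=comp(n,m,seed);p=ray(fs[n],q,z);print(name,n,q.sum(),rect(p))
    if name=="mid":
        ax=np.linalg.svd(p-p.mean(0),full_matrices=False)[2][0];t=(p-p.mean(0))@ax;print(ax,p.mean(0),p[t.argmin()],p[t.argmax()])
m=(S[...,0]-S[...,2]>60);m[:290]=0;m[370:]=0;m[:,:290]=0;m[:,360:]=0
print("handle",rect(ray(fs["side"],m,.02)))
for n in fs:
    im,W,ok=cloud(f"pics/{n}0.npz")
    def sel(lo,hi,box):
        x0,x1,y0,y1=box;return ok&(W[...,2]>lo)&(W[...,2]<hi)&np.isin(np.arange(640),np.arange(x0,x1))[None]&np.isin(np.arange(480),np.arange(y0,y1))[:,None]
    boxes=dict(scene=dict(tray=(220,325,255,350),bin=(170,258,195,260),holder=(350,435,340,415),sa=(416,440,324,366),can=(283,310,180,250),tub=(365,398,270,320),tape=(428,468,300,335)),
      side=dict(tray=(345,428,175,250),bin=(388,497,265,355),holder=(293,342,130,170),sa=(279,294,142,172),can=(327,360,218,290),tub=(283,309,170,210),tape=(238,268,170,195)))[n]
    zz=dict(tray=(.03,.05),bin=(.035,.055),holder=(.045,.06),sa=(.068,.085),can=(.15,.17),tub=(.078,.095),tape=(.02,.03))
    for k,b in boxes.items():
        q=sel(*zz[k],b);print(n,k,q.sum(),rect(W[q][:,:2]) if q.sum()>4 else"",np.median(W[q][:,2]).round(4))
    q=sel(.012,.029,dict(scene=(240,290,278,325),side=(370,405,195,232))[n]);print(n,"sb",q.sum(),rect(W[q][:,:2]))
E
```

```text
small side 396 (array([ 200.2, -291.7]), array([ 21.6, 119.7]), 31.3)
large side 1821 (array([ 408.9, -478.3]), array([ 42.2, 218.3]), 44.9)
mid side 348 (array([421.4,  -1. ]), array([ 29. , 171.2]), 0.6)
[ 0.01597094 -0.99987246] [ 0.42154018 -0.00568359] [0.43327612 0.08472116] [ 0.42246988 -0.08659286]
mid scene 335 (array([425.4,   0.5]), array([ 30.5, 169.4]), 0.9)
[-0.00503154  0.99998734] [ 0.42587893 -0.00139255] [ 0.42448784 -0.08424451] [0.4374986  0.08535885]
blade side 1194 (array([ 354.3, -231.1]), array([ 52.6, 162.6]), 19.0)
handle (array([ 367.8, -281.4]), array([29.9, 91.6]), 19.0)
scene tray 1131 (array([645.3,   7.2]), array([203.7, 119.4]), 82.6) 0.0366
scene bin 658 (array([ 610.4, -307.7]), array([142.8, 146.3]), 2.0) 0.0419
scene holder 2346 (array([556.9, 312. ]), array([151.2,  82.5]), 0.8) 0.0524
scene sa 165 (array([485.7, 302.1]), array([26.8, 26.2]), 48.1) 0.0751
scene can 231 (array([ 465.5, -149.7]), array([50.3, 44.8]), 80.5) 0.16
scene tub 326 (array([460.4, 150.8]), array([49.4, 44.3]), 64.1) 0.0852
scene tape 432 (array([373.8, 258.6]), array([66.9, 68.3]), 89.9) 0.025
scene sb 367 (array([648.7,  -4.7]), array([159.1, 106.2]), 60.3)
side tray 836 (array([643. ,   8.5]), array([202.1, 119.9]), 82.5) 0.0363
side bin 1054 (array([ 607.5, -306.5]), array([142.8, 143.1]), 1.6) 0.0427
side holder 564 (array([578.7, 314.9]), array([100.6,  89.2]), 2.5) 0.0531
side sa 68 (array([468. , 249.6]), array([145. ,  25.5]), 74.1) 0.0757
side can 407 (array([ 462.9, -151.2]), array([49.2, 46.6]), 40.5) 0.16
side tub 203 (array([456.9, 150.8]), array([44.7, 47.9]), 14.3) 0.0855
side tape 236 (array([370.7, 259.8]), array([66.5, 66.4]), 83.7) 0.0253
side sb 197 (array([647.6,   0.9]), array([168.5,  65. ]), 48.7)
```

```bash
cat > snap.py <<'E'
import sys;from h import *
t=sys.argv[1];p=camera_params("wrist");im,d=get_image("wrist");cv2.imwrite(f"pics/{t}.png",im[:,:,::-1]);np.savez(f"pics/{t}.npz",im=im,d=d,**p)
s=observe();print(s["time_s"],s["position"].round(4),s["tool_rot"].round(3).tolist(),s["q"].round(1),"cam",(-p["R"].T@p["t"]).round(3))
E
python3 snap.py w0
python3 -m handwheel '[[[0.604,-0.128,-0.04],[0,0,-0.5]],[[0.604,-0.128,-0.04],[0,0,-0.5]],[[0.604,-0.128,-0.04],[0,0,-0.5]],[[0.604,-0.128,-0.04],[0,0,-0.5]],[[0.604,-0.128,-0.04],[0,0,-0.5]],[[0.604,-0.128,-0.04],[0,0,-0.5]],[[0.604,-0.128,-0.04],[0,0,-0.5]],[[0.604,-0.128,-0.04],[0,0,-0.5]],[[0.604,-0.128,-0.04],[0,0,-0.5]],[[0.604,-0.128,-0.04],[0,0,-0.5]]]' 0.6 80
python3 -m handwheel '[[[0,0,0],[0,0,-0.1]],[[0,0,0],[0,0,-0.1]],[[0,0,0],[0,0,-0.1]],[[0,0,0],[0,0,-0.1]]]'
python3 snap.py w1; python3 -c "
import cv2,numpy as np
cv2.imwrite('pics/w01.png',cv2.resize(np.hstack([cv2.imread('pics/w0.png'),cv2.imread('pics/w1.png')]),(800,300)))"
```

```text
0.15 [5.498e-01 1.000e-04 2.309e-01] [[-0.0, 1.0, -0.001], [1.0, 0.0, 0.0], [0.0, -0.001, -1.0]] [-12.3  21.8  74.4   0.   83.9 -12.3] cam [0.549 0.082 0.374]
time_s: 1.15
position: [0.4858, 0.3022, 0.251]
tool_rot: [[-0.998, 0.064, -0.001], [0.064, 0.998, -0.0], [0.001, -0.0, -1.0]]
ft_force: [-0.3, 0.2, 0.2]
grip_width: 0.0513
gripper_force: 0.0
time_s: 1.55
position: [0.4859, 0.302, 0.2511]
tool_rot: [[-0.971, -0.238, -0.0], [-0.238, 0.971, -0.0], [0.0, -0.0, -1.0]]
ft_force: [0.3, 0.1, 0.5]
grip_width: 0.0515
gripper_force: 0.0
1.6 [0.4859 0.302  0.2512] [[-0.971, -0.238, -0.0], [-0.238, 0.971, -0.0], [0.0, -0.0, -1.0]] [ 20.   23.3  68.6   0.   88.1 -83.7] cam [0.406 0.283 0.394]
```

View pics/w01.png

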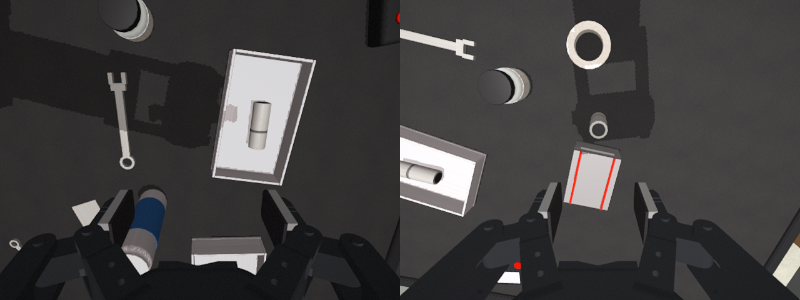

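The left picture (w0) shows the tray, socket b at about (260,125) in the view, and the middle spanner at (120,120). The right one (w1) shows the holder at (592,178), standing socket a at (597,124) and the tape at (588,45). Next I'll measure these from depth and masks.

Run:
```python
from h import *
def go(n,boxes):
    f=np.load(n);im,W,ok=cloud(n)
    for k,(lo,hi,x0,x1,y0,y1) in boxes.items():
        q=ok&(W[...,2]>lo)&(W[...,2]<hi);b=np.zeros_like(q);b[y0:y1,x0:x1]=1;q&=b
        print(k,q.sum(),rect(W[q][:,:2]),np.median(W[q][:,2]).round(4))
    return f,im,W,ok
f,im,W,ok=go("pics/w1.npz",dict(holder=(.047,.058,240,370,225,350),sa=(.07,.08,290,350,170,230)))
i=im.astype(int);r=(i[...,0]-i[...,1]>60);r[350:]=0;r[:225]=0;r[:,:240]=0;r[:,370:]=0
k,l,st,c=cv2.connectedComponentsWithStats(r.astype(np.uint8))
for j in range(1,k):
    if st[j,4]>100:print("stripe",rect(ray(f,l==j,.052)))
f,im,W,ok=go("pics/w0.npz",dict(sb=(.014,.036,380,450,145,255),tray=(.036,.045,330,515,70,300),span=(.0045,.013,165,225,110,275)))
i=im.astype(int);b=np.zeros(i.shape[:2],bool);b[110:275,165:225]=1
m=(i.min(-1)>110)&b;p=ray(f,m,.009);print("span rgb",rect(p))
# socket upper surface ridge
q=ok&(W[...,2]>.026)&(W[...,2]<.036);bb=np.zeros_like(q);bb[145:255,380:450]=1;print("sb ridge",rect(W[q&bb][:,:2]))
```

```text
holder 6417 (array([579.2, 314.1]), array([101.4,  80.1]), 0.9) 0.0523
sa 697 (array([482.4, 302.7]), array([27.1, 27.2]), 75.2) 0.0755
stripe (array([581.5, 285.9]), array([101.7,   4.6]), 1.0)
stripe (array([580.2, 342. ]), array([102. ,   4.9]), 1.1)
sb 2135 (array([653.5, -14.3]), array([ 50.3, 109.6]), 17.6) 0.0299
tray 3266 (array([643.7,   8.2]), array([198.5, 118.4]), 82.6) 0.0399
span 2308 (array([422.5,   0.9]), array([ 28.1, 163.8]), 0.4) 0.0094
span rgb (array([4.224e+02, 3.000e-01]), array([ 27. , 163.6]), 0.8)
sb ridge (array([6.483e+02, 6.000e-01]), array([75.4, 24.2]), 87.5)
```

```bash
python3 -m handwheel '[[[0.006,0.002,0.1],[0,0,0.077]],[[0.006,0.002,0.2],[0,0,0.077]],[[0.006,0.002,0.26],[0,0,0.077]],[[0.006,0.002,0.32],[0,0,0.077]],[[0.006,0.002,0.36],[0,0,0.077]],[[0.006,0.002,0.39],[0,0,0.077]],[[0.006,0.002,0.412],[0,0,0.077]],[[0.006,0.002,0.412],[0,0,0.077]],[[0.006,0.002,0.412],[0,0,0.077]]]'
python3 -m handwheel '[[[0,0,0],[0,0,0]],[[0,0,0],[0,0,0]],[[0,0,0],[0,0,0]],[[0,0,0],[0,0,0]],[[0,0,0],[0,0,0]]]' 0 60
python3 -m handwheel '[[[0,0,-0.06],[0,0,0]],[[0,0,-0.14],[0,0,0]],[[0,0,-0.24],[0,0,0]],[[0,0,-0.32],[0,0,0]],[[0,0,-0.36],[0,0,0]],[[0,0,-0.36],[0,0,0]]]'
```

```text
time_s: 2.5
position: [0.4831, 0.3024, 0.0458]
tool_rot: [[-1.0, -0.001, 0.001], [-0.001, 1.0, 0.0], [-0.001, 0.0, -1.0]]
ft_force: [-0.8, 0.1, 0.5]
grip_width: 0.0512
gripper_force: 0.0
time_s: 3.0
position: [0.4833, 0.3025, 0.0464]
tool_rot: [[-1.0, -0.001, 0.002], [-0.001, 1.0, 0.001], [-0.002, 0.001, -1.0]]
ft_force: [-0.9, 0.8, 6.5]
grip_width: 0.0261
gripper_force: 59.3
time_s: 3.6
position: [0.4836, 0.3026, 0.2282]
tool_rot: [[-1.0, -0.001, 0.006], [-0.001, 1.0, 0.002], [-0.006, 0.002, -1.0]]
ft_force: [0.3, -0.2, -3.3]
grip_width: 0.0259
gripper_force: 59.6
```

```bash
python3 -m handwheel '[[[-0.02,-0.09,0],[0,0,0]],[[-0.04,-0.18,0],[0,0,0]],[[-0.06,-0.27,0],[0,0,0]],[[-0.08,-0.36,0],[0,0,0]],[[-0.1,-0.45,0],[0,0,0]],[[-0.12,-0.54,0],[0,0,0]],[[-0.14,-0.63,0],[0,0,0]],[[-0.16,-0.72,0],[0,0,0]],[[-0.18,-0.81,0],[0,0,0]],[[-0.2,-0.9,0],[0,0,0]]]'
python3 -m handwheel '[[[-0.02,-0.09,0],[0,0,0]],[[-0.04,-0.18,0],[0,0,0]],[[-0.052,-0.234,0],[0,0,0]],[[-0.052,-0.234,0],[0,0,0]],[[-0.052,-0.234,0],[0,0,0]]]'
python3 -m handwheel '[[[0,0,0.08],[0,0,0]],[[0,0,0.16],[0,0,0]],[[0,0,0.22],[0,0,0]],[[0,0,0.27],[0,0,0]],[[0,0,0.31],[0,0,0]],[[0,0,0.335],[0,0,0]],[[0,0,0.35],[0,0,0]],[[0,0,0.35],[0,0,0]],[[0,0,0.35],[0,0,0]]]'
```

```text
time_s: 4.6
position: [0.583, -0.1493, 0.2231]
tool_rot: [[-1.0, -0.001, -0.003], [-0.001, 1.0, 0.002], [0.003, 0.002, -1.0]]
ft_force: [0.5, 0.9, -1.1]
grip_width: 0.0263
gripper_force: 59.8
time_s: 5.1
position: [0.6091, -0.2645, 0.223]
tool_rot: [[-1.0, -0.001, -0.003], [-0.001, 1.0, 0.002], [0.003, 0.002, -1.0]]
ft_force: [0.2, 1.0, -2.1]
grip_width: 0.026
gripper_force: 59.9
time_s: 6.0
position: [0.6099, -0.2642, 0.051]
tool_rot: [[-1.0, -0.002, 0.001], [-0.002, 1.0, -0.001], [-0.001, -0.001, -1.0]]
ft_force: [-0.4, 0.1, -2.0]
grip_width: 0.0261
gripper_force: 59.9
```

```bash
python3 -m handwheel '[[[0,0,0],[0,0,0]],[[0,0,0],[0,0,0]],[[0,0,0],[0,0,0]],[[0,0,-0.05],[0,0,0]],[[0,0,-0.12],[0,0,0]],[[0,0,-0.2],[0,0,0]],[[0,0,-0.28],[0,0,0]],[[0,0,-0.3],[0,0,0]]]' 0.5
python3 -m handwheel '[[[-0.01,0.07,0],[0,0,0.05]],[[-0.02,0.14,0],[0,0,0.1]],[[-0.03,0.21,0],[0,0,0.14]],[[-0.04,0.28,0],[0,0,0.19]],[[-0.05,0.35,0],[0,0,0.23]],[[-0.06,0.42,0],[0,0,0.28]],[[-0.077,0.49,0],[0,0,0.32]],[[-0.077,0.53,0],[0,0,0.37]],[[-0.077,0.53,0],[0,0,0.42]],[[-0.077,0.53,0],[0,0,0.46]]]' 0.6
python3 -m handwheel '[[[0,0,0],[0,0,0.054]],[[0,0,0],[0,0,0.054]],[[0,0,0],[0,0,0.054]]]'
python3 snap.py w2
python3 - <<'E'
from h import *
im,W,ok=cloud("pics/w2.npz");s=observe();p=s["position"]
q=ok&(abs(W[...,0]-.648)<.045)&(abs(W[...,1])<.055)&(W[...,2]>.026)&(W[...,2]<.036);print(q.sum(),rect(W[q][:,:2]))
E
```

```text
time_s: 6.8
position: [0.6108, -0.2653, 0.2058]
tool_rot: [[-1.0, -0.001, 0.007], [-0.002, 1.0, -0.005], [-0.007, -0.005, -1.0]]
ft_force: [0.1, 1.3, -0.5]
grip_width: 0.0427
gripper_force: 0.0
time_s: 7.8
position: [0.6476, 0.0014, 0.1998]
tool_rot: [[-0.122, 0.993, -0.001], [0.993, 0.122, 0.0], [0.0, -0.001, -1.0]]
ft_force: [-0.1, -0.1, -0.3]
grip_width: 0.0513
gripper_force: 0.0
time_s: 8.1
position: [0.6477, 0.0005, 0.2]
tool_rot: [[0.04, 0.999, -0.0], [0.999, -0.04, 0.0], [0.0, -0.0, -1.0]]
ft_force: [-0.9, -1.1, 0.2]
grip_width: 0.051
gripper_force: 0.0
8.15 [6.477e-01 4.000e-04 2.001e-01] [[0.039, 0.999, -0.0], [0.999, -0.039, 0.0], [0.0, -0.0, -1.0]] [-10.4  33.   60.2  -0.   86.7  -8.2] cam [0.65  0.082 0.343]
1997 (array([668.4,  -8. ]), array([91. , 50.8]), 88.5)
```

```bash
python3 -m handwheel '[[[0,0,0.08],[0,0,0]],[[0,0.001,0.16],[0,0,0]],[[0,0.001,0.23],[0,0,0]],[[0,0.001,0.29],[0,0,0]],[[0,0.001,0.33],[0,0,0]],[[0,0.001,0.36],[0,0,0]],[[0,0.001,0.376],[0,0,0]],[[0,0.001,0.382],[0,0,0]],[[0,0.001,0.382],[0,0,0]]]'
python3 -m handwheel '[[[0,0,0],[0,0,0]],[[0,0,0],[0,0,0]],[[0,0,0],[0,0,0]],[[0,0,0],[0,0,0]],[[0,0,0],[0,0,0]]]' 0 60
python3 -m handwheel '[[[0,0,-0.04],[0,0,0]],[[0,0,-0.12],[0,0,0]],[[0,0,-0.2],[0,0,0]],[[0,0,-0.28],[0,0,0]],[[0,0,-0.32],[0,0,0]],[[0,0,-0.32],[0,0,0]]]'
```

```text
time_s: 9.05
position: [0.6484, 0.0004, 0.0096]
tool_rot: [[0.042, 0.999, 0.0], [0.999, -0.042, -0.0], [-0.0, 0.0, -1.0]]
ft_force: [-0.7, -0.3, -0.6]
grip_width: 0.0511
gripper_force: 0.0
time_s: 9.55
position: [0.649, 0.0004, 0.0106]
tool_rot: [[0.042, 0.999, 0.002], [0.999, -0.042, -0.0], [-0.0, 0.002, -1.0]]
ft_force: [-0.3, 0.7, 5.7]
grip_width: 0.026
gripper_force: 59.5
time_s: 10.15
position: [0.6492, 0.0004, 0.1725]
tool_rot: [[0.042, 0.999, 0.006], [0.999, -0.042, -0.001], [-0.001, 0.006, -1.0]]
ft_force: [-0.2, -0.1, -2.5]
grip_width: 0.0254
gripper_force: 59.6
```

```bash
python3 -m handwheel '[[[-0.08,-0.01,0],[0,0,0.05]],[[-0.16,-0.02,0],[0,0,0.1]],[[-0.24,-0.02,0],[0,0,0.14]],[[-0.32,-0.03,0],[0,0,0.19]],[[-0.4,-0.03,0],[0,0,0.23]],[[-0.48,-0.04,0],[0,0,0.28]],[[-0.56,-0.045,0],[0,0,0.32]],[[-0.64,-0.05,0],[0,0,0.37]],[[-0.672,-0.052,0],[0,0,0.42]],[[-0.672,-0.052,0],[0,0,0.46]]]'
python3 -m handwheel '[[[0,0,0],[0,0,0.027]],[[0,0,0],[0,0,0.027]],[[0,0,0],[0,0,0.027]]]'
python3 snap.py w3
```

```text
time_s: 11.15
position: [0.6066, -0.3367, 0.1662]
tool_rot: [[0.997, 0.074, -0.003], [0.074, -0.997, 0.002], [-0.003, -0.002, -1.0]]
ft_force: [0.4, 1.0, -2.3]
grip_width: 0.0257
gripper_force: 59.6
time_s: 11.45
position: [0.6077, -0.3338, 0.1678]
tool_rot: [[1.0, 0.001, -0.002], [0.001, -1.0, 0.001], [-0.002, -0.001, -1.0]]
ft_force: [-0.7, -0.1, -1.2]
grip_width: 0.0256
gripper_force: 59.6
11.5 [ 0.6078 -0.3338  0.1682] [[1.0, 0.001, -0.001], [0.001, -1.0, 0.001], [-0.001, -0.001, -1.0]] [-38.5  39.1  53.9  -0.   87.1  51.4] cam [ 0.689 -0.334  0.311]
```

View pics/w3.png

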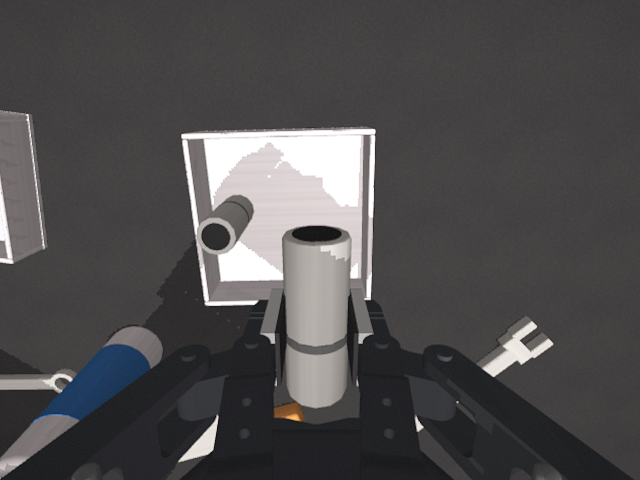

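Socket a stands in the bin at about (225,225), and socket b is held cleanly. I'll lower b now.

```bash
python3 -m handwheel '[[[0,0,0.08],[0,0,0]],[[0,0,0.15],[0,0,0]],[[0,0,0.21],[0,0,0]],[[0,0,0.25],[0,0,0]],[[0,0,0.28],[0,0,0]],[[0,0,0.3],[0,0,0]],[[0,0,0.308],[0,0,0]],[[0,0,0.308],[0,0,0]],[[0,0,0.308],[0,0,0]]]'
python3 -m handwheel '[[[0,0,0],[0,0,0]],[[0,0,0],[0,0,0]],[[0,0,0],[0,0,0]],[[0,0,-0.05],[0,0,0]],[[0,0,-0.13],[0,0,0]],[[0,0,-0.22],[0,0,0]],[[0,0,-0.31],[0,0,0]],[[0,0,-0.4],[0,0,0]],[[0,0,-0.47],[0,0,0]],[[0,0,-0.47],[0,0,0]]]' 0.43
python3 snap.py w4
python3 -m handwheel '[[[-0.04,-0.07,0],[0,0,-0.05]],[[-0.08,-0.14,0],[0,0,-0.1]],[[-0.12,-0.21,0],[0,0,-0.14]],[[-0.16,-0.28,0],[0,0,-0.19]],[[-0.2,-0.35,0],[0,0,-0.23]],[[-0.24,-0.42,0],[0,0,-0.28]],[[-0.28,-0.5,0],[0,0,-0.32]],[[-0.32,-0.57,0],[0,0,-0.37]],[[-0.36,-0.65,0],[0,0,-0.42]],[[-0.371,-0.669,0],[0,0,-0.46]]]' 0.5
python3 -m handwheel '[[[0,0,0.1],[0,0,-0.043]],[[0,0,0.18],[0,0,-0.043]],[[0,0,0.24],[0,0,-0.043]],[[0,0,0.24],[0,0,-0.043]]]'
python3 snap.py w5
```

```text
time_s: 12.4
position: [0.6084, -0.3344, 0.0164]
tool_rot: [[1.0, -0.002, 0.001], [-0.001, -1.0, -0.001], [0.001, 0.001, -1.0]]
ft_force: [-0.6, -0.3, -1.2]
grip_width: 0.0253
gripper_force: 59.6
time_s: 13.4
position: [0.609, -0.3348, 0.2569]
tool_rot: [[1.0, -0.002, 0.009], [-0.001, -1.0, -0.007], [0.009, 0.007, -1.0]]
ft_force: [0.2, 0.5, 1.1]
grip_width: 0.0369
gripper_force: 0.0
13.45 [ 0.6085 -0.3344  0.2533] [[1.0, -0.002, 0.004], [-0.002, -1.0, -0.004], [0.004, 0.004, -1.0]] [-38.5  36.7  44.9   0.   98.1  51.6] cam [ 0.689 -0.334  0.401]
time_s: 14.45
position: [0.4204, 0.0037, 0.2494]
tool_rot: [[0.118, 0.993, -0.003], [0.993, -0.118, 0.001], [0.001, -0.003, -1.0]]
ft_force: [0.2, -0.5, -0.4]
grip_width: 0.0423
gripper_force: 0.0
time_s: 14.85
position: [0.4204, 0.0014, 0.1269]
tool_rot: [[-0.008, 1.0, -0.009], [1.0, 0.008, 0.003], [0.003, -0.009, -1.0]]
ft_force: [0.2, 0.2, 0.2]
grip_width: 0.0429
gripper_force: 0.0
14.9 [0.4219 0.001  0.1291] [[-0.008, 1.0, -0.005], [1.0, 0.008, 0.001], [0.001, -0.005, -1.0]] [-16.   16.1 102.8   0.   61.4 -16.5] cam [0.421 0.083 0.27 ]
```

View pics/w4.png

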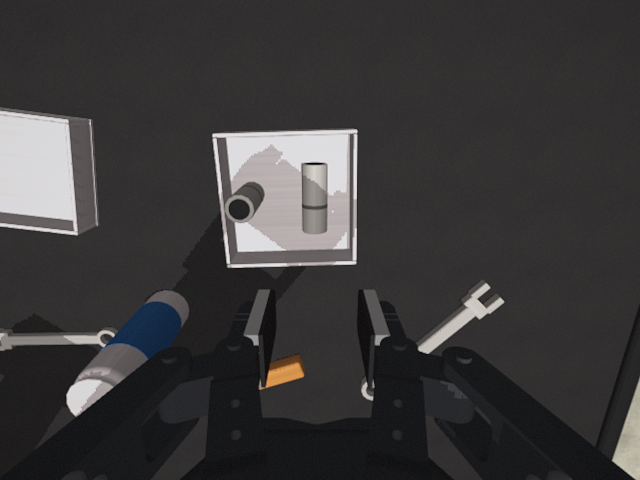

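Both sockets are in the bin: a standing at (245,200), b lying at (314,198). Next is the spanner.

```bash
python3 -m handwheel '[[[0,0,0.06],[0,0,0]],[[0,0,0.12],[0,0,0]],[[0,0,0.17],[0,0,0]],[[0,0,0.21],[0,0,0]],[[0,0,0.235],[0,0,0]],[[0,0,0.248],[0,0,0]],[[0,0,0.248],[0,0,0]],[[0,0,0.248],[0,0,0]]]'
python3 -m handwheel '[[[0,0,0],[0,0,0]],[[0,0,0],[0,0,0]],[[0,0,0],[0,0,0]],[[0,0,0],[0,0,0]],[[0,0,0],[0,0,0]],[[0,0,0],[0,0,0]]]' 0 60
python3 -m handwheel '[[[0,0,-0.04],[0,0,0]],[[0,0,-0.1],[0,0,0]],[[0,0,-0.18],[0,0,0]],[[0,0,-0.26],[0,0,0]],[[0,0,-0.3],[0,0,0]],[[0,0,-0.3],[0,0,0]]]'
python3 snap.py w6
```

```text
time_s: 15.7
position: [0.4237, 0.0005, 0.0072]
tool_rot: [[-0.008, 1.0, 0.002], [1.0, 0.008, -0.0], [-0.0, 0.002, -1.0]]
ft_force: [0.3, 0.2, 0.0]
grip_width: 0.0426
gripper_force: 0.0
time_s: 16.3
position: [0.4234, 0.0006, 0.0071]
tool_rot: [[-0.008, 1.0, 0.001], [1.0, 0.008, -0.0], [-0.0, 0.001, -1.0]]
ft_force: [-0.9, 1.5, 8.5]
grip_width: 0.0093
gripper_force: 58.7
time_s: 16.9
position: [0.4241, 0.0005, 0.1588]
tool_rot: [[-0.008, 1.0, 0.006], [1.0, 0.008, -0.002], [-0.002, 0.006, -1.0]]
ft_force: [-0.9, 0.3, -2.5]
grip_width: 0.0093
gripper_force: 58.7
16.95 [0.4232 0.0007 0.157 ] [[-0.008, 1.0, 0.002], [1.0, 0.008, -0.001], [-0.001, 0.002, -1.0]] [-16.   13.8 100.3  -0.   65.8 -16.5] cam [0.422 0.082 0.302]
```

View pics/w6.png

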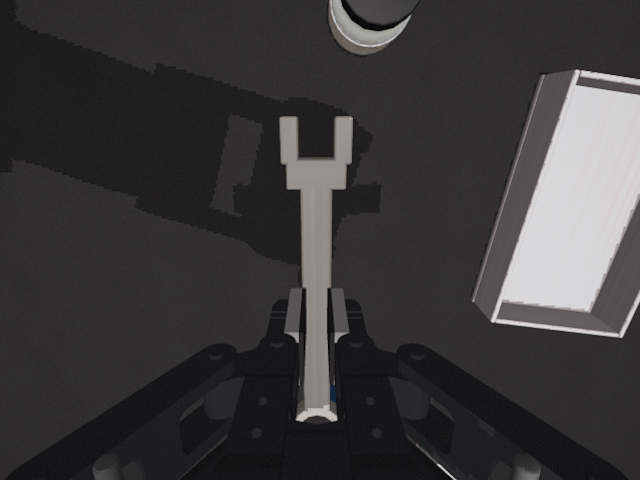

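The spanner is held level, with its jaw at (316,150). It goes to the tray next.

```bash
python3 -m handwheel '[[[0.002,0.08,0],[0,0,0.022]],[[0.004,0.16,0],[0,0,0.044]],[[0.006,0.24,0],[0,0,0.044]],[[0.008,0.32,0],[0,0,0.044]],[[0.011,0.4,0],[0,0,0.044]],[[0.012,0.441,0],[0,0,0.044]],[[0.012,0.441,0],[0,0,0.044]],[[0.012,0.441,0],[0,0,0.044]]]'
python3 -m handwheel '[[[0,0,0.06],[0,0,0]],[[0,0,0.12],[0,0,0]],[[0,0,0.18],[0,0,0]],[[0,0,0.22],[0,0,0]],[[0,0,0.25],[0,0,0]],[[0,0,0.27],[0,0,0]],[[0,0,0.284],[0,0,0]],[[0,0,0.284],[0,0,0]],[[0,0,0.284],[0,0,0]]]'
```

```text
time_s: 17.75
position: [0.6426, 0.0085, 0.1541]
tool_rot: [[0.13, 0.992, -0.004], [0.992, -0.13, 0.001], [0.0, -0.004, -1.0]]
ft_force: [0.5, -0.7, -1.3]
grip_width: 0.0098
gripper_force: 58.9
time_s: 18.65
position: [0.6437, 0.0084, 0.0149]
tool_rot: [[0.13, 0.991, 0.001], [0.991, -0.13, -0.0], [-0.0, 0.001, -1.0]]
ft_force: [0.3, -0.7, -1.0]
grip_width: 0.0094
gripper_force: 58.9
```

```bash
python3 -m handwheel '[[[0,0,0.004],[0,0,0]],[[0,0,0.004],[0,0,0]],[[0,0,0.004],[0,0,0]],[[0,0,-0.05],[0,0,0]],[[0,0,-0.13],[0,0,0]],[[0,0,-0.22],[0,0,0]],[[0,0,-0.31],[0,0,0]],[[0,0,-0.4],[0,0,0]],[[0,0,-0.48],[0,0,0]],[[0,0,-0.48],[0,0,0]]]' 0.4
python3 snap.py w7
python3 -m handwheel '[[[-0.072,-0.052,0],[0,0,-0.03]],[[-0.145,-0.105,0],[0,0,-0.07]],[[-0.215,-0.157,0],[0,0,-0.1]],[[-0.29,-0.21,0],[0,0,-0.147]],[[-0.36,-0.262,0],[0,0,-0.147]],[[-0.43,-0.315,0],[0,0,-0.147]],[[-0.5,-0.367,0],[0,0,-0.147]],[[-0.575,-0.42,0],[0,0,-0.147]],[[-0.645,-0.472,0],[0,0,-0.147]],[[-0.645,-0.472,0],[0,0,-0.147]]]' 0.55
python3 -m handwheel '[[[0,0,0],[0,0,0]],[[0,0,0],[0,0,0]]]'
python3 snap.py w8
python3 -c "
import cv2,numpy as np
cv2.imwrite('pics/w78.png',cv2.resize(np.hstack([cv2.imread('pics/w7.png'),cv2.imread('pics/w8.png')]),(800,300)))"
```

```text
time_s: 19.65
position: [0.645, 0.0083, 0.2611]
tool_rot: [[0.13, 0.991, 0.012], [0.992, -0.13, -0.002], [-0.0, 0.012, -1.0]]
ft_force: [-0.2, 0.3, -0.6]
grip_width: 0.034
gripper_force: 0.0
19.7 [0.6442 0.0084 0.2575] [[0.13, 0.991, 0.006], [0.992, -0.13, -0.001], [-0.0, 0.006, -1.0]] [-9.8 30.7 55.1  0.  93.9 -2.3] cam [0.653 0.089 0.404]
time_s: 20.7
position: [0.3646, -0.2832, 0.2532]
tool_rot: [[-0.32, 0.947, -0.002], [0.947, 0.32, 0.001], [0.002, -0.002, -1.0]]
ft_force: [1.1, 0.4, 0.0]
grip_width: 0.0472
gripper_force: 0.0
time_s: 20.9
position: [0.3679, -0.2799, 0.2538]
tool_rot: [[-0.326, 0.945, -0.001], [0.945, 0.326, 0.001], [0.001, -0.0, -1.0]]
ft_force: [0.5, -0.5, 0.3]
grip_width: 0.0469
gripper_force: 0.0
20.95 [ 0.3681 -0.2798  0.2539] [[-0.327, 0.945, -0.0], [0.945, 0.327, 0.001], [0.001, -0.0, -1.0]] [-52.   12.   84.9   0.   83.2 -71. ] cam [ 0.341 -0.203  0.397]
```

View pics/w78.png

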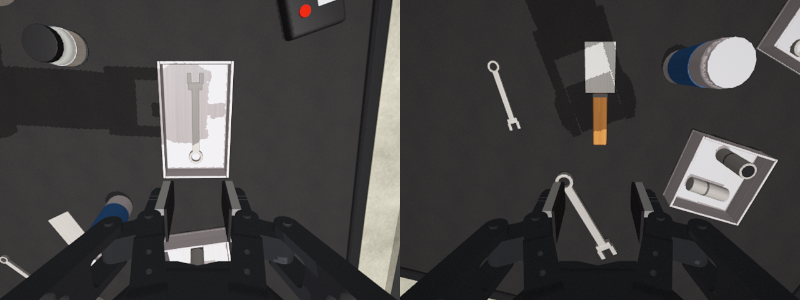

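The spanner lies in the tray at (195,115). The scraper is fully visible, with blade at (600,67) and handle at (600,120), so I'll measure it.

Run:
```python
from h import *
f=np.load("pics/w8.npz");im,W,ok=cloud("pics/w8.npz");i=im.astype(int)
box=np.zeros((480,640),bool);box[60:240,285:350]=1
h=(i[...,0]-i[...,2]>50)&box
q=h&ok&(W[...,2]>.017)&(W[...,2]<.023);print("handle top",q.sum(),rect(W[q][:,:2]),W[q][:,2].mean())
b=box&~h&(i.min(-1)>75);b=cv2.morphologyEx(b.astype(np.uint8),cv2.MORPH_OPEN,np.ones((5,5)))>0
p=ray(f,b,.003);print("blade",b.sum(),rect(p))
hp=W[q][:,:2];c=np.array(rect(hp)[0])/1000;cb=np.array(rect(p)[0])/1000
a=(cb-c)/np.linalg.norm(cb-c);print("axis",np.degrees(np.arctan2(a[1],a[0])),np.linalg.norm(cb-c))
o=c+.045*a;g=o-.028*a;print("origin",o,"grasp",g)
s=observe();print("shift frac",(s["tool_rot"].T@(np.r_[g,.006]-s["position"])/.5).round(4))
```

```text
handle top 1659 (array([ 370.1, -277.5]), array([23.4, 83. ]), 18.9) 0.020159017795716144
blade 4036 (array([ 341.2, -194.1]), array([51.3, 80.6]), 18.8)
axis 109.11236645877364 0.08826533861035149
origin [ 0.35536602 -0.23498048] grasp [ 0.36453383 -0.26143707]
shift frac [0.0365 0.0054 0.4958]
```

```bash
python3 -m handwheel '[[[0.041,0.005,0.09],[0,0,0]],[[0.041,0.005,0.18],[0,0,0]],[[0.041,0.005,0.27],[0,0,0]],[[0.041,0.005,0.35],[0,0,0]],[[0.041,0.005,0.41],[0,0,0]],[[0.041,0.005,0.45],[0,0,0]],[[0.041,0.005,0.48],[0,0,0]],[[0.041,0.005,0.496],[0,0,0]],[[0.041,0.005,0.496],[0,0,0]],[[0.041,0.005,0.496],[0,0,0]]]'
python3 -m handwheel '[[[0,0,0],[0,0,0]],[[0,0,0],[0,0,0]],[[0,0,0],[0,0,0]],[[0,0,0],[0,0,0]],[[0,0,0],[0,0,0]],[[0,0,0],[0,0,0]]]' 0 110
python3 -m handwheel '[[[0,0,-0.03],[0,0,0]],[[0,0,-0.08],[0,0,0]],[[0,0,-0.16],[0,0,0]],[[0,0,-0.24],[0,0,0]],[[0,0,-0.32],[0,0,0]],[[0,0,-0.4],[0,0,0]],[[0,0,-0.48],[0,0,0]],[[0,0,-0.48],[0,0,0]],[[0,0,-0.48],[0,0,0]]]'
python3 snap.py w9
```

```text
time_s: 21.95
position: [0.3637, -0.2604, 0.0068]
tool_rot: [[-0.326, 0.945, 0.0], [0.945, 0.326, -0.001], [-0.001, 0.0, -1.0]]
ft_force: [0.2, 0.1, -0.4]
grip_width: 0.047
gripper_force: 0.0
time_s: 22.55
position: [0.3637, -0.2607, 0.0075]
tool_rot: [[-0.325, 0.946, 0.002], [0.946, 0.325, -0.001], [-0.002, 0.001, -1.0]]
ft_force: [-0.4, 1.5, 10.4]
grip_width: 0.0212
gripper_force: 108.7
time_s: 23.45
position: [0.3631, -0.2602, 0.2465]
tool_rot: [[-0.325, 0.946, 0.001], [0.946, 0.325, -0.001], [-0.001, 0.0, -1.0]]
ft_force: [-0.0, 0.1, -2.5]
grip_width: 0.0215
gripper_force: 108.4
23.5 [ 0.3628 -0.2599  0.2455] [[-0.325, 0.946, -0.001], [0.946, 0.325, 0.001], [0.001, -0.001, -1.0]] [-50.9  10.7  88.   -0.   81.4 -69.9] cam [ 0.336 -0.183  0.39 ]
```

View pics/w9.png

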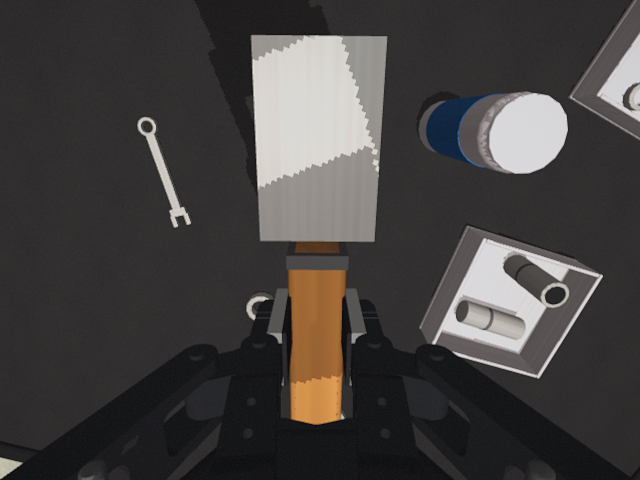

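The scraper is held, with the blade at (318,140) facing the camera. I'll measure the blade in the tool frame.

```bash
cat > blade.py <<'E'
import sys;from h import *
# blade in tool frame from a wrist snapshot (tool pose from camera geometry via observe)
n=sys.argv[1];im,W,ok=cloud(n);s=observe();R=s["tool_rot"];T=(W-s["position"])@R
i=im.astype(int);m=ok&(T[...,0]>.026)&(T[...,0]<.125)&(abs(T[...,1])<.04)&(T[...,2]>-.035)&(T[...,2]<.03)&(i.max(-1)-i.min(-1)<45)
m[245:]=0
m=cv2.morphologyEx(m.astype(np.uint8),cv2.MORPH_OPEN,np.ones((5,5)))>0
p=T[m];A=np.c_[p[:,0],p[:,1],np.ones(len(p))];co=np.linalg.lstsq(A,p[:,2],rcond=None)[0]
print(len(p),"pitch,roll deg",np.degrees(co[:2]).round(2),"rect",rect(p[:,:2]),"x",p[:,0].min(),p[:,0].max(),"y",p[:,1].min(),p[:,1].max())
for x in(.03,.07,.108):print("top of blade z_tool at x",x,co[0]*x+co[2])
E
python3 blade.py pics/w9.npz
```

```text
25661 pitch,roll deg [0.18 0.05] rect (array([69.6,  0.3]), array([80.7, 50.5]), 0.5) x 0.02920985879881292 0.11002482441304257 y -0.025227672815125387 0.025812795390936283
top of blade z_tool at x 0.03 0.0031510658747586928
top of blade z_tool at x 0.07 0.003280135803671978
top of blade z_tool at x 0.108 0.003402752236139599
```

```bash
python3 -m handwheel '[[[0.05,0.02,0],[0,0,0.04]],[[0.12,0.05,0],[0,0,0.085]],[[0.2,0.083,0],[0,0,0.13]],[[0.28,0.117,0],[0,0,0.175]],[[0.36,0.15,0],[0,0,0.22]],[[0.44,0.184,0],[0,0,0.265]],[[0.52,0.217,0],[0,0,0.31]],[[0.6,0.25,0],[0,0,0.355]],[[0.68,0.284,0],[0,0,0.4]],[[0.74,0.31,0],[0,0,0.44]]]'
python3 - <<'E'
from h import *
s=observe();R=s["tool_rot"];t=np.array([.400,.311,.245]);a=np.radians(1)
Rt=np.array([[np.cos(a),np.sin(a),0],[np.sin(a),-np.cos(a),0],[0,0,-1]])
print((R.T@(t-s["position"])/.5).round(4),(cv2.Rodrigues(R.T@Rt)[0].ravel()/np.pi).round(4))
E
```

```text
time_s: 24.5
position: [0.3879, 0.1219, 0.2448]
tool_rot: [[0.794, 0.608, -0.004], [0.608, -0.794, -0.0], [-0.003, -0.002, -1.0]]
ft_force: [0.9, 0.1, -0.6]
grip_width: 0.0208
gripper_force: 108.3
[ 0.2491 -0.2856 -0.0005] [-0.0003  0.0011  0.2025]
```

```bash
python3 -m handwheel '[[[0.05,-0.07,0],[0,0,0.04]],[[0.1,-0.14,0],[0,0,0.08]],[[0.15,-0.22,0],[0,0,0.12]],[[0.189,-0.285,0],[0,0,0.16]],[[0.189,-0.285,0],[0,0,0.16]],[[0.189,-0.285,0],[0,0,0.16]],[[0.189,-0.285,0],[0,0,0.16]],[[0.189,-0.285,0],[0,0,0.16]]]'
cat > todo.py <<'E'
import sys;from h import *
x,y,z,d=map(float,sys.argv[1:]);s=observe();R=s["tool_rot"];a=np.radians(d)
Rt=np.array([[np.cos(a),np.sin(a),0],[np.sin(a),-np.cos(a),0],[0,0,-1]])
print(s["position"].round(4),(R.T@(np.array([x,y,z])-s["position"])/.5).round(4),(cv2.Rodrigues(R.T@Rt)[0].ravel()/np.pi).round(4))
E
python3 snap.py w10;python3 blade.py pics/w10.npz; python3 todo.py .4 .311 .0393 1
python3 - <<'E'
from h import *
im,W,ok=cloud("pics/w10.npz");f=np.load("pics/w10.npz");i=im.astype(int)
r=(i[...,0]-i[...,1]>60)&(abs(W[...,2]-.052)<.01)
k,l,st,c=cv2.connectedComponentsWithStats(r.astype(np.uint8))
for j in range(1,k):
    if st[j,4]>60:print("stripe",rect(ray(f,l==j,.052)))
q=ok&(abs(W[...,2]-.052)<.005)&(abs(W[...,0]-.58)<.07)&(abs(W[...,1]-.314)<.055);print("top",q.sum(),rect(W[q][:,:2]))
E
```

```text
time_s: 25.3
position: [0.3766, 0.2898, 0.246]
tool_rot: [[0.988, 0.154, -0.001], [0.154, -0.988, -0.001], [-0.001, 0.0, -1.0]]
ft_force: [-0.1, 0.4, -2.0]
grip_width: 0.0212
gripper_force: 108.4
25.35 [0.3767 0.2898 0.2462] [[0.988, 0.154, -0.001], [0.154, -0.988, -0.0], [-0.001, 0.0, -1.0]] [ 23.3  13.6  84.   -0.   82.4 104.4] cam [0.457 0.303 0.389]
25658 pitch,roll deg [0.19 0.04] rect (array([68.9,  0.4]), array([80.8, 50.3]), 0.4) x 0.028495256041731202 0.10941802991596004 y -0.024921884824523337 0.025855295573375858
top of blade z_tool at x 0.03 0.004161972462857662
top of blade z_tool at x 0.07 0.00429293948592163
top of blade z_tool at x 0.108 0.0044173581578324005
[0.3767 0.2898 0.2462] [ 0.0528 -0.0348  0.4137] [0.0001 0.0002 0.0437]
stripe (array([535.4, 341.2]), array([11.6,  4.1]), 7.1)
stripe (array([540.2, 285. ]), array([19.9,  4.2]), 1.2)
top 2255 (array([540.1, 313.1]), array([20.9, 80.1]), 1.4)
```

View pics/w10.png

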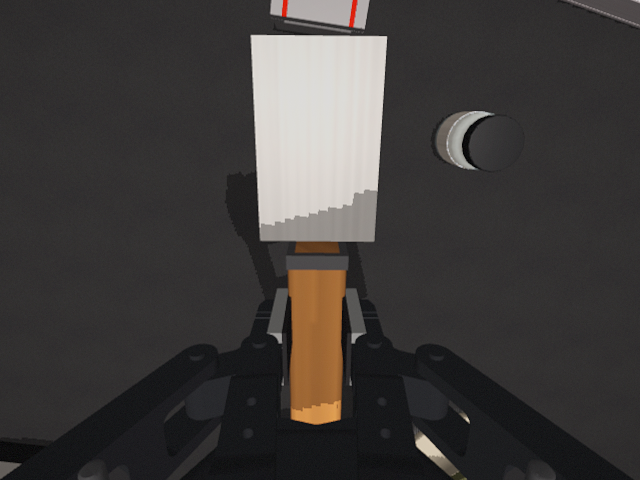

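The holder's front edge is at the top of the frame (320,28), and the blade is level and ready. I'll align and lower to slot height.

```bash
python3 -m handwheel '[[[0.053,-0.035,0.05],[0,0,0.043]],[[0.053,-0.035,0.12],[0,0,0.043]],[[0.053,-0.035,0.19],[0,0,0.043]],[[0.053,-0.035,0.25],[0,0,0.043]],[[0.053,-0.035,0.31],[0,0,0.043]],[[0.053,-0.035,0.36],[0,0,0.043]],[[0.053,-0.035,0.39],[0,0,0.043]],[[0.053,-0.035,0.412],[0,0,0.043]],[[0.053,-0.035,0.412],[0,0,0.043]],[[0.053,-0.035,0.412],[0,0,0.043]]]'
python3 -m handwheel '[[[0,0,0],[0,0,0]],[[0,0,0],[0,0,0]]]'
python3 snap.py w11;python3 blade.py pics/w11.npz; python3 todo.py .4 .3106 .0400 1.1;python3 todo.py .5005 .3125 .0400 1.1
python3 - <<'E'
from h import *
im,d=get_image("scene");cv2.imwrite("pics/s2.png",cv2.resize(im[290:430,320:500,::-1],None,fx=4,fy=4))
# blade/holder heights from scene depth
np.savez("pics/s2.npz",im=im,d=d,**camera_params("scene"));im,W,ok=cloud("pics/s2.npz")
for a in(.435,.45,.47,.49,.505):
    q=ok&(abs(W[...,0]-a)<.006)&(abs(W[...,1]-.318)<.015)&(W[...,2]>.015);print(a,q.sum(),np.median(W[q][:,2]).round(4))
q=ok&(abs(W[...,0]-.58)<.04)&(abs(W[...,1]-.314)<.03);print("holder top",np.median(W[q][:,2]))
E
```

```text
time_s: 26.35
position: [0.4004, 0.3122, 0.0409]
tool_rot: [[1.0, 0.02, 0.001], [0.02, -1.0, 0.0], [0.001, -0.0, -1.0]]
ft_force: [0.4, -0.2, -1.2]
grip_width: 0.0212
gripper_force: 108.5
time_s: 26.55
position: [0.4003, 0.3124, 0.0411]
tool_rot: [[1.0, 0.021, 0.001], [0.021, -1.0, 0.001], [0.001, -0.001, -1.0]]
ft_force: [-0.1, -0.1, -1.8]
grip_width: 0.0206
gripper_force: 108.5
26.6 [0.4002 0.3124 0.041 ] [[1.0, 0.021, 0.001], [0.021, -1.0, 0.001], [0.001, -0.001, -1.0]] [ 24.6  30.8  96.1  -0.   53.  113.4] cam [0.481 0.314 0.184]
25653 pitch,roll deg [0.19 0.03] rect (array([69.1,  0.5]), array([80.8, 50.4]), 0.8) x 0.028572055335395807 0.10969408693009448 y -0.024980627205922274 0.025965032183501515
top of blade z_tool at x 0.03 0.003840532947296753
top of blade z_tool at x 0.07 0.003976496663793501
top of blade z_tool at x 0.108 0.004105662194465411
[0.4002 0.3124 0.041 ] [-0.0004  0.0036  0.002 ] [-0.0002 -0.0004  0.0005]
[0.4002 0.3124 0.041 ] [0.2006 0.004  0.0022] [-0.0002 -0.0004  0.0005]
0.435 1259 0.2391
0.45 223 0.2932
0.47 75 0.0366
0.49 79 0.037
0.505 82 0.0368
holder top 0.052640367129138096
```

View pics/s2.png

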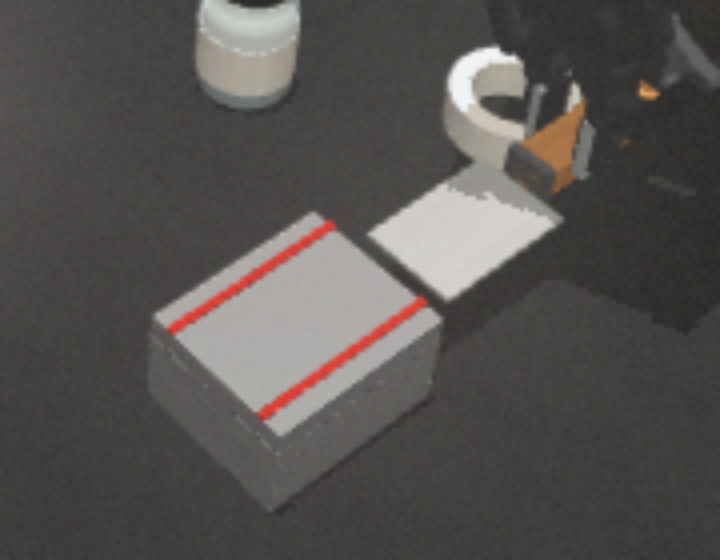

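The blade tip is in front of the slot at (400,270) in the crop, aligned with the stripes and at the right height. Inserting now.

```bash
python3 -m handwheel '[[[0,0.003,0.002],[0,0,0]],[[0.01,0.003,0.002],[0,0,0]],[[0.025,0.003,0.002],[0,0,0]],[[0.04,0.003,0.002],[0,0,0]],[[0.055,0.003,0.002],[0,0,0]],[[0.07,0.003,0.002],[0,0,0]],[[0.085,0.003,0.002],[0,0,0]],[[0.1,0.003,0.002],[0,0,0]],[[0.1,0.003,0.002],[0,0,0]]]'
python3 -m handwheel '[[[0.015,0,0],[0,0,0]],[[0.03,0,0],[0,0,0]],[[0.045,0,0],[0,0,0]],[[0.06,0,0],[0,0,0]],[[0.075,0,0],[0,0,0]],[[0.085,0,0],[0,0,0]],[[0.092,0,0],[0,0,0]],[[0.094,0,0],[0,0,0]],[[0.094,0,0],[0,0,0]],[[0.094,0,0],[0,0,0]]]'
python3 todo.py .5005 .3125 .0400 1.1
```

```text
time_s: 27.55
position: [0.451, 0.3118, 0.0393]
tool_rot: [[1.0, 0.02, 0.001], [0.02, -1.0, 0.0], [0.001, -0.0, -1.0]]
ft_force: [-0.0, 0.2, -1.0]
grip_width: 0.021
gripper_force: 108.5
time_s: 28.55
position: [0.4967, 0.3128, 0.0394]
tool_rot: [[1.0, 0.021, -0.0], [0.021, -1.0, -0.0], [-0.0, 0.0, -1.0]]
ft_force: [-0.6, -0.0, -2.0]
grip_width: 0.0208
gripper_force: 108.5
[0.4967 0.3128 0.0394] [ 0.0077  0.0008 -0.0013] [0.     0.0001 0.0006]
```

```bash
python3 -m handwheel '[[[0.002,0,0],[0,0,0]],[[0.004,0,0],[0,0,0]],[[0.006,0,0],[0,0,0]],[[0.008,0,0],[0,0,0]],[[0.008,0,0],[0,0,0]],[[0.008,0,0],[0,0,0]]]'
python3 -m handwheel '[[[0.001,0,0],[0,0,0]],[[0.002,0,0],[0,0,0]],[[0.003,0,0],[0,0,0]],[[0.003,0,0],[0,0,0]]]'
```

```text
time_s: 29.15
position: [0.501, 0.3129, 0.0394]
tool_rot: [[1.0, 0.021, 0.0], [0.021, -1.0, 0.0], [0.0, -0.0, -1.0]]
ft_force: [0.2, -0.0, -0.8]
grip_width: 0.0209
gripper_force: 108.6
time_s: 29.55
position: [0.5011, 0.3128, 0.0392]
tool_rot: [[1.0, 0.021, -0.003], [0.021, -1.0, -0.001], [-0.003, 0.001, -1.0]]
ft_force: [-7.6, -0.1, 2.3]
grip_width: 0.0207
gripper_force: 109.0
```

Firm contact of 7.6 N, so the shoulder has met the block. I'll release and check.

```bash
python3 -m handwheel '[[[-0.001,0,0.003],[0,0,0]],[[-0.001,0,0.003],[0,0,0]],[[-0.001,0,0.003],[0,0,0]]]'
python3 -m handwheel '[[[0,0,0],[0,0,0]],[[0,0,0],[0,0,0]],[[0,0,0],[0,0,0]],[[0,0,0],[0,0,0]],[[0,0,-0.05],[0,0,0]],[[-0.02,0,-0.15],[0,0,0]],[[-0.05,0,-0.25],[0,0,0]],[[-0.1,0,-0.35],[0,0,0]],[[-0.15,0,-0.4],[0,0,0]],[[-0.15,0,-0.4],[0,0,0]]]' 0.5
python3 -m handwheel '[[[0,0,0],[0,0,0]],[[0,0,0],[0,0,0]]]'
python3 snap.py w12
python3 - <<'E'
from h import *
im,W,ok=cloud("pics/w12.npz");i=im.astype(int)
q=ok&(i[...,0]-i[...,2]>50)&(abs(W[...,0]-.48)<.08)&(abs(W[...,1]-.313)<.04)&(W[...,2]<.06);print("handle",q.sum(),rect(W[q][:,:2]),np.percentile(W[q][:,2],[5,50,95]).round(4),"xmax",W[q][:,0].max())
q=ok&(abs(W[...,2]-.052)<.004)&(abs(W[...,0]-.58)<.07)&(abs(W[...,1]-.314)<.055)&(abs(i[...,0]-i[...,2])<40);print("top",rect(W[q][:,:2]),W[q][:,0].min())
sc,_=get_image("scene");print(observe()["time_s"])
cv2.imwrite("pics/fin.png",np.hstack([cv2.resize(im[:,:,::-1],(400,300)),cv2.resize(sc[180:420,140:460,::-1],(400,300))]))
E
```

```text
time_s: 29.85
position: [0.501, 0.3129, 0.0376]
tool_rot: [[1.0, 0.021, -0.002], [0.021, -1.0, -0.0], [-0.002, 0.0, -1.0]]
ft_force: [-5.1, 0.9, -0.1]
grip_width: 0.021
gripper_force: 108.8
time_s: 30.85
position: [0.4259, 0.3122, 0.2431]
tool_rot: [[1.0, 0.022, 0.008], [0.022, -1.0, 0.004], [0.008, -0.004, -1.0]]
ft_force: [0.8, 1.1, 0.4]
grip_width: 0.0428
gripper_force: 0.0
time_s: 31.05
position: [0.4272, 0.3111, 0.2365]
tool_rot: [[1.0, 0.02, -0.002], [0.02, -1.0, -0.001], [-0.002, 0.001, -1.0]]
ft_force: [0.5, -0.6, -0.3]
grip_width: 0.0427
gripper_force: 0.0
31.1 [0.4273 0.3111 0.2363] [[1.0, 0.02, -0.002], [0.02, -1.0, -0.001], [-0.002, 0.001, -1.0]] [ 23.2  19.5  77.1  -0.   83.6 112.1] cam [0.508 0.313 0.38 ]
handle 2960 (array([495.4, 312.6]), array([130. ,  60.8]), 0.9) [0.0486 0.0505 0.0542] xmax 0.559997835646837
top (array([559.6, 313.4]), array([71.4, 80.2]), 1.2) 0.5236790422243592
31.15
```

View pics/fin.png

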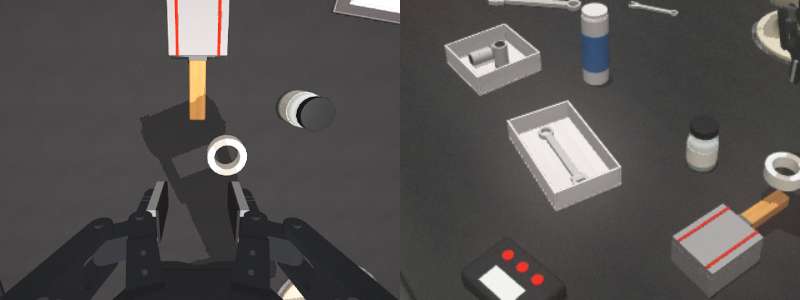

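The final picture shows the scraper home in the holder (197,85), both sockets in the bin, the spanner flat in the tray, and the can, jar and tape where they were. Handing in.

```bash
python3 -c "
from rig import *
print(close_job())"
```

```text
the job is handed in; nothing more can be done
None
```

I handed the job in at about 31 s, with no verdict returned: both sockets are in the bin, the spanner lies flat in the tray, the scraper is in its slot up to the shoulder, and in the last pictures the can, jar and tape look unmoved.

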